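# Break the lid stay and shut the chest

## Robot

A 6-joint arm with a two-finger parallel gripper is mounted at the origin on a cart in front of the work surface, level with it; the furniture and walls round the work are solid. World frame = base frame: x ahead of the robot, y to its left, z up, the work surface at z = 0. Lengths are in m, angles in degrees, forces in N, time in s.
With the tool pointing down it reaches from about 0.4 to 0.825 m from the base axis. Payload 7 kg.
Tool frame: the origin (TCP) lies at the very end of the fingers, on their centre line; the grasp point (between the pads) lies 19 mm behind it (manip.hold_point_z is the distance from the TCP to the grasp point, in m); z points along the fingers, y is the direction in which the jaws open and shut (so a half turn about z gives the same grasp; the last joint's range is limited). The gripper opens to 88 mm and grips with 3 to 60 N. Pads are 19 mm wide; open, the fingers measure 130 mm over their backs; the gripper's body (78 mm by 193 mm) begins 47 mm behind the grasp point.
Start: joints at [-60.728, 20.546, 0.682, 0, -70.136, -16.507], TCP at [0.149, -0.658, 0.227] pointing down, gripper open.
Joint ranges: [-176.03, 176.03], [-82.01, 121.73], [-58.28, 71.71], [-173.87, 95.51], [-174.79, -0.11], [-173.66, 173.66]. Speed limits (degrees/s): [136.94, 136.94, 172.46, 180, 180, 180].

## Interface

Orientations are given as [roll, pitch, yaw] about the fixed x, y, z axes, in that order (R = Rz(yaw) Ry(pitch) Rx(roll)).
In Python, from rig import manip, capture, camera_params gives the robot as it stands.
- The arm moves only by the shell command python3 -m crank 'ROWS' [FORCE]. ROWS is JSON, a list that holds one entry, the list of rows, each a list of 5 numbers: the opening, from 0 (shut) to 1 (fully open), then the shift along the world's x, y, z in mm, then the turn about the world's z in rad. In form: [[[hand, x, y, z, twist], ...]]. A call has 1 to 20 rows; each row shifts and turns the pose as measured when the row begins; what a row does not reach is not made up. A row lasts 1/12 s, in which the tool goes at most 41.7 mm and 7.16 degrees, less where a joint would pass 70% of its speed; a pose out of reach is approached as far as the arm can. A call is refused whole if a number of a shift passes 41.7 or a number of a turn 0.125, either way. A call with a gripper value outside its range is refused whole. The fingers move at their own pace and stop on an object; FORCE is the grip in N (left out, the last holds). Time passes only in rows, so rows that do not move let the fingers close. It gives the time, the measured TCP pose, the force and the opening at its end, in the units of the state.
- manip.state(): the state, without advancing time (a new reading comes with each control period).
- capture(name): name is "side" or "top"; returns the picture (384x512x3 uint8, red, green, blue); there is no depth.
- camera_params(name): a dict with "K" (3x3 intrinsics, pixels), "R" (3x3) and "t" (3): a world point X has camera coordinates R X + t. Camera axes: x right, y down, z forward; pixel columns grow to the right and rows downward; lengths in m; the calibration is good to about 2 mm. A picture is of the moment at which its call begins. camera_params takes no time and is no camera call.
- manip.close_job(): hands the job in, once; it reports no verdict.
The state is a dict: "t": time; "joints": joint angles; "joint_vel": joint speeds; "effort": joint torques, N m; "eef_pos": TCP position; "tool_rot": TCP orientation; "ft_force": force on the tool from outside, world axes, zero at the start; "ft_torque": the same for the moment, N m; "opening": finger opening in m.
Only numpy, scipy, OpenCV 4.12 (cv2) and the standard library are available. Lean on these libraries where they do the work, as an engineer would, in place of code of your own. Each camera call takes 0.05 s, during which the arm holds its last target.

## Task

Shut the plywood storage chest, whose lid is propped upright by a folding metal stay: break the stay by pushing down the thumb tab at its knee, then lower the lid gently until it is fully shut. Leave the blue box standing open and the bottles and beaker where they are.

Things in the scene. Friction and masses are not known exactly. Their poses are not given: they have to be found in the camera images.
- chest: open plywood chest, fixed, 180 mm deep (x) x 240 mm wide (y) x 100 mm high to the rim, walls 10 mm. Origin: centre of its underside; its x points from its front (robot's side) to its back, y to its left, z up. Lid hinge line along the back rim: x = 90, z = 100 mm. The stay is inside by the left wall (its strips at y = 100 mm). Small vials and a tape roll lie fixed in the bottom.
- chest_lid (a joint): lid hinge, rad: 0 = propped open at the start (1.52 rad up from shut, free edge 280 mm above the worktop), grows as it closes, 1.52 = shut. Panel 10 mm thick, 180 mm from hinge to free edge, 240 mm wide; outer face to the back when open, on top (110 mm up) when shut. Stiff hinge: stays where left; 1 to 5 N near the free edge moves it. Cannot be lowered while the stay is locked.
- stay_knee (a joint): knee of the stay (two flat steel strips: lower 66 mm, pivoted on the wall at chest x = -60, z = 88 mm; upper 104 mm, pivoted on the lid 75 mm from its hinge). rad: 0 = locked as at the start, bowed upward against its stop; 0.14 = straight; larger = broken, folding down into the chest; about 2.5 with the lid shut. A few newtons break it; the lid follows a little.
- stay_tab (a point): centre of the top of the thumb tab at the knee: a level steel plate 26 mm (chest x) x 28 mm (chest y) x 3 mm with three dark ribs, reaching inward from the stay. At the start at chest x = -6, y = 80, z = 134 mm (34 mm over the rim). Pushed down it swings about the lower pivot, so down and slightly backward; 20 to 25 mm down breaks the stay.
- blue_box_lid (a joint): lid of the blue translucent sample box (117 x 156 x 79 mm shut) standing to the right of the chest, a bystander: rad, 0 shut, about 1.75 open as at the start; must stay open
- beaker: bystander: empty glass beaker, 80 mm wide, 91 mm high; origin at the centre of its underside
- bottle: bystander: brown glass bottle with black cap, 62 mm wide, 125 mm high; origin at the centre of its underside
- small_bottle: bystander: white plastic bottle with blue cap, 48 mm wide, 87 mm high; origin at the centre of its underside

How it is judged:
By the outcome, as a careful person would: the job done as asked, in the order asked, and still so for the second after the job is handed in, with the robot touching nothing.
It also fails if it takes over 40 s, if anything falls off the work surface, if the arm or the gripper's body presses on something with over 40 N, if the wrist force passes 120 N, or if a joint passes its speed limit or range.

## Working session

There is one attempt and no reset: what is moved stays moved. The work goes in short steps, Python scripts to look and compute and a shell command to move; the robot and the scene stay as the last step left them, time stands still between calls to the robot, and variables do not carry over. Pictures are saved under pics/ and viewed, and the job is handed in when it is done.

```bash
ls; mkdir -p pics; python3 - <<'E'
from rig import manip,capture,camera_params
import cv2
for n in("side","top"):
    im=capture(n); cv2.imwrite(f"pics/{n}0.png",cv2.cvtColor(im,cv2.COLOR_RGB2BGR))
    p=camera_params(n); print(n,p['K'],p['R'],p['t'])
s=manip.state(); print(s['t'],s['eef_pos'],s['tool_rot'],s['ft_force'],s['opening'])
E
```

```text
pics
side [[354.29354992   0.         258.27283371]
 [  0.         354.29354992 190.57807659]
 [  0.           0.           1.        ]] [[-0.91046992 -0.41356353  0.00312097]
 [-0.22352412  0.48571641 -0.84505416]
 [ 0.34796767 -0.770094   -0.5346716 ]] [0.59267769 0.16936478 1.08651939]
top [[454.7090591    0.         252.37444579]
 [  0.         454.7090591  193.6395899 ]
 [  0.           0.           1.        ]] [[ 0.00677959 -0.99992566  0.01013451]
 [-0.99644013 -0.00760691 -0.08395957]
 [ 0.08403042 -0.00952922 -0.99641762]] [0.09245434 0.61971827 1.50718297]
0.1 [ 0.14901366 -0.65789436  0.2257169 ] [ 1.79913988e+02 -7.49308677e-03 -1.67241885e+02] [-0.69112549 -0.57921835 -0.81375517] 0.08787444219241058
```

View pics/side0.png

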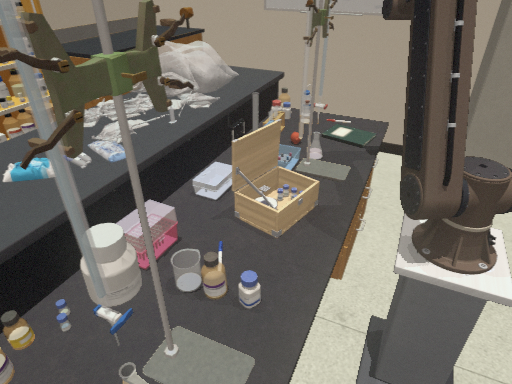

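View pics/top0.png

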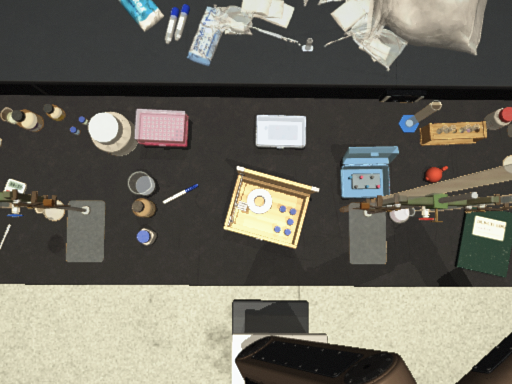

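The top view shows the chest near (268,207), yawed a little, with its lid standing at the back. The blue box is at (368,172), and the bottles and beaker are at (143,182–237). I'll zoom in on the chest.

```bash
python3 - <<'E'
import cv2
a=cv2.imread("pics/top0.png")[155:255,210:330]; cv2.imwrite("pics/top0z.png",cv2.resize(a,None,fx=6,fy=6,interpolation=cv2.INTER_CUBIC))
a=cv2.imread("pics/side0.png")[120:240,220:330]; cv2.imwrite("pics/side0z.png",cv2.resize(a,None,fx=5,fy=5,interpolation=cv2.INTER_CUBIC))
E
```

```text
(no output)
```

View pics/top0z.png

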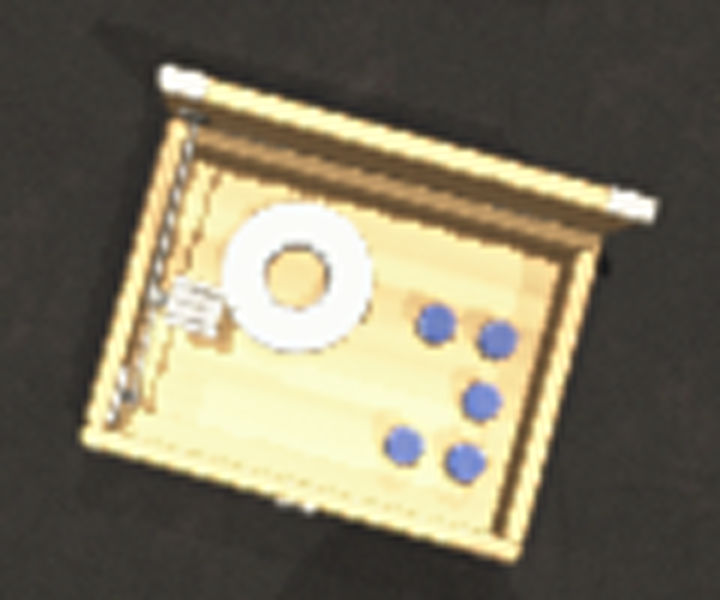

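View pics/side0z.png

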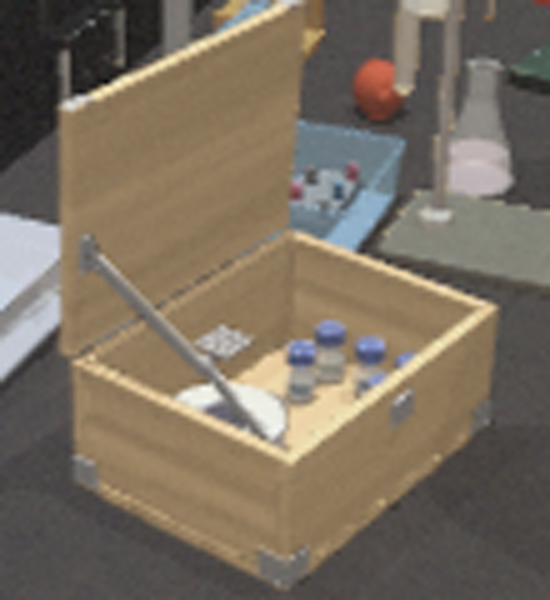

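Top zoom: the tab is centred near (195,308), which is pixel (242.5,206.3). Side zoom: it is near (225,342), which is pixel (265,188.4). Rim corners and lid edge are visible in both views, so I'll triangulate those.

```bash
cat > h.py <<'E'
import numpy as np,cv2
from rig import manip,capture,camera_params
P={n:camera_params(n) for n in("side","top")}
def M(n): p=P[n]; return np.array(p['K'])@np.c_[p['R'],p['t']]
def tri(side,top):
    X=cv2.triangulatePoints(M("side"),M("top"),np.array(side,float).reshape(2,1),np.array(top,float).reshape(2,1))[:,0]; X=X[:3]/X[3]
    e=[np.linalg.norm((M(n)@np.r_[X,1])[:2]/(M(n)@np.r_[X,1])[2]-u) for n,u in(("side",side),("top",top))]
    return X,np.round(e,1)
def proj(n,X): q=M(n)@np.r_[X,1]; return q[:2]/q[2]
def plane(n,uv,z):
    p=P[n]; R=np.array(p['R']);c=-R.T@p['t']; d=R.T@np.linalg.inv(p['K'])@[uv[0],uv[1],1]; return c+d*(z-c[2])/d[2]
tz=lambda u,v:(210+u/6-.4,155+v/6-.4)
sz=lambda u,v:(220+u/5-.4,120+v/5-.4)
E
python3 - <<'E'
from h import *
np.set_printoptions(precision=4,suppress=True)
print("tab",*tri(sz(225,342),tz(195,308)))
print("rimFL",*tri(sz(290,460),tz(82,440)), plane("top",tz(82,440),.1))
print("rimFR",*tri(sz(495,305),tz(518,560)), plane("top",tz(518,560),.1))
print("lidL",*tri(sz(65,105),tz(160,68)))
print("lidR",*tri(sz(300,3),tz(658,206)))
FL=plane("top",tz(82,440),.1);FR=plane("top",tz(518,560),.1)
print(np.linalg.norm(FL-FR)); d=(FL-FR)/np.linalg.norm(FL-FR); yaw=np.arctan2(-d[0],d[1]);print("yaw",np.degrees(yaw))
ex=np.array([np.cos(yaw),np.sin(yaw),0]);ey=np.array([-np.sin(yaw),np.cos(yaw),0])
o=(FL+FR)/2+.09*ex;o[2]=0;print("origin",o,"tab pred",o-.006*ex+.08*ey+[0,0,.134])
print("tab top plane",plane("top",tz(195,308),.134))
for nm,p in dict(BLrim=(.09,.12,.1),lidL=(.1,.12,.28),lidR=(.1,-.12,.28),tab=(-.006,.08,.134)).items():
  X=o+p[0]*ex+p[1]*ey+[0,0,p[2]]; print(nm,X,(proj("top",X)-[209.6,154.6])*6,(proj("side",X)-[219.6,119.6])*5)
E
```

```text
tab [0.571  0.1297 0.1336] [0.1 0.1]
rimFL [0.5022 0.1894 0.102 ] [0.1 0.1] [0.5025 0.1896 0.1   ]
rimFR [ 0.4413 -0.0418  0.1003] [0.3 0.2] [ 0.4407 -0.042   0.1   ]
lidL [0.6737 0.1445 0.2824] [1.  0.6]
lidR [ 0.6126 -0.09    0.2741] [0.2 0.1]
0.23964948265677102
yaw -14.941455397964207
origin [0.5585 0.0506 0.    ] tab pred [0.5734 0.1294 0.134 ]
tab top plane [0.5711 0.1298 0.134 ]
BLrim [0.6764 0.1433 0.1   ] [172.2204 115.2908] [ 67.6929 359.9133]
lidL [0.6861 0.1408 0.28  ] [169.9765  46.2534] [ 45.0888 102.175 ]
lidR [ 0.6242 -0.0911  0.28  ] [662.5154 180.8393] [284.4075  -8.3735]
tab [0.5734 0.1294 0.134 ] [195.7045 303.6955] [221.2369 340.3341]
```

Triangulated tab is (0.571, 0.130, 0.134), which agrees with the prediction from the rim corners. Chest yaw is about -15° and the origin is (0.558, 0.051). Next I'll check the clamp stand near my path.

```bash
python3 - <<'E'
import cv2
a=cv2.imread("pics/top0.png")[90:290,300:512]; a=cv2.resize(a,None,fx=3.7,fy=3,interpolation=cv2.INTER_CUBIC)
b=cv2.imread("pics/side0.png")[0:200,250:400]; b=cv2.resize(b,None,fx=4,fy=3,interpolation=cv2.INTER_CUBIC)
cv2.imwrite("pics/st.png",a[:, :790]);cv2.imwrite("pics/ss.png",b)
from h import *
print("top clamp tip at z .5,.7,.9", [plane("top",(338,209),z).round(2) for z in(.5,.7,.9)])
print("base",[plane("top",u,.02).round(3) for u in((349,206),(387,264),(400,214))])
print("side",[plane("side",u,.01).round(3) for u in((316,156),(352,165),(300,175))])
E
```

```text
top clamp tip at z .5,.7,.9 [array([ 0.54, -0.1 ,  0.5 ]), array([ 0.53, -0.06,  0.7 ]), array([ 0.52, -0.02,  0.9 ])]
base [array([ 0.58, -0.23,  0.02]), array([ 0.386, -0.356,  0.02 ]), array([ 0.554, -0.403,  0.02 ])]
side [array([ 0.549, -0.396,  0.01 ]), array([ 0.385, -0.378,  0.01 ]), array([ 0.558, -0.204,  0.01 ])]
```

View pics/st.png

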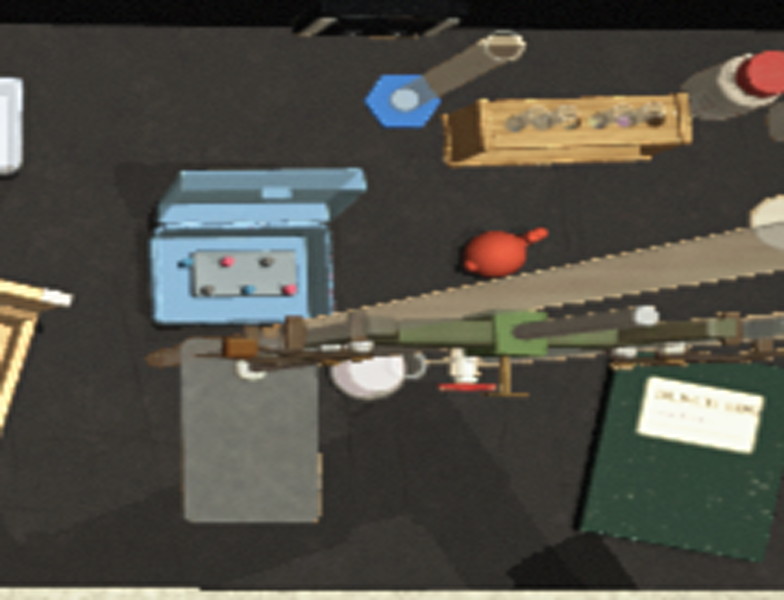

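View pics/ss.png

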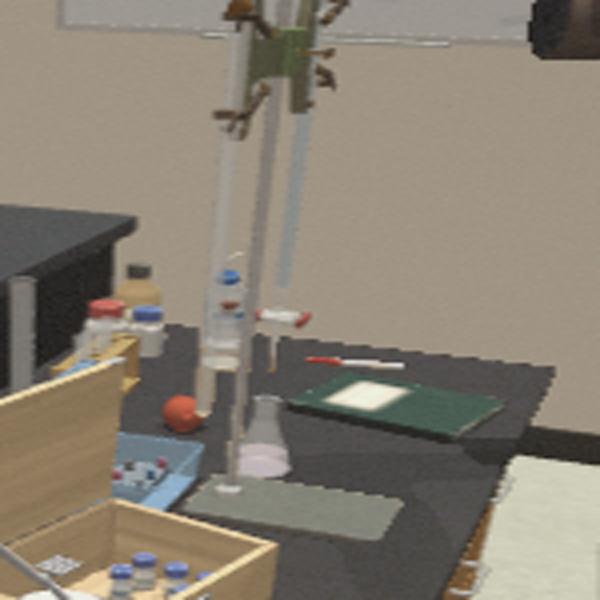

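```bash
python3 - <<'E'
from h import *
np.set_printoptions(precision=3,suppress=True)
print(tri((304,39),(338,209)),tri((319,17),(440,210)), plane("side",(307.5,163),.02))
for n in P: print(n,-np.array(P[n]['R']).T@P[n]['t'])
E
```

```text
(array([ 0.543, -0.09 ,  0.54 ]), array([0.2, 0.2])) (array([ 0.548, -0.3  ,  0.578]), array([4.1, 3.9])) [ 0.557 -0.298  0.02 ]
side [0.199 1.    0.722]
top [0.49  0.112 1.553]
```

```bash
python3 -m crank '[[[0,7,37,2,-0.04],[0,7,37,2,-0.04],[0,7,37,2,-0.04],[0,7,37,2,-0.04],[0,7,37,2,-0.04],[0,7,37,2,-0.04],[0,7,37,2,-0.04],[0,7,37,2,-0.04]]]'
```

```text
t: 0.77
eef_pos: [0.2016, -0.3539, 0.2319]
tool_rot: [179.2, -0.5, 173.2]
ft_force: [1.6, 0.8, 1.2]
opening: 0.04
```

```bash
python3 -m crank '[[[0,30,22,0,-0.03],[0,30,22,0,-0.03],[0,30,22,0,-0.03],[0,23,32,0,-0.03],[0,20,34,0,-0.02],[0,20,34,0,0],[0,15,36,0,0],[0,10,38,0,0]]]'
```

```text
t: 1.43
eef_pos: [0.3815, -0.0992, 0.2335]
tool_rot: [179.2, -0.1, 164.3]
ft_force: [1.2, 1.0, 0.1]
opening: 0.0005
```

```bash
python3 -m crank '[[[0,12,37,0,0],[0,12,37,0,0],[0,12,37,0,0],[0,30,27,0,0],[0,30,27,0,0],[0,30,27,0,0],[0,31,15,0,0],[0,31,15,0,0],[0,0,0,0,0]]]'
python3 - <<'E'
from h import *
s=manip.state();print(s['eef_pos'],s['ft_force'])
for n in P:
    a=cv2.cvtColor(capture(n),cv2.COLOR_RGB2BGR); cv2.imwrite(f"pics/{n}1.png",a)
    print(n,proj(n,s['eef_pos']),proj(n,[.571,.13,.134]))
a=cv2.imread("pics/side1.png")[20:240,180:400];cv2.imwrite("pics/side1z.png",cv2.resize(a,(590,590),interpolation=cv2.INTER_CUBIC))
E
```

```text
t: 2.18
eef_pos: [0.5736, 0.1431, 0.232]
tool_rot: [179.0, -0.0, 165.0]
ft_force: [1.1, -0.5, 0.4]
opening: 0.0007
[0.57355326 0.14310611 0.23203239] [ 1.11246306 -0.49348513  0.40232632]
side [262.32004382 161.80928285] [264.46308653 187.91745904]
top [237.11183014 203.13958595] [242.03218354 205.9681227 ]
```

View pics/side1z.png

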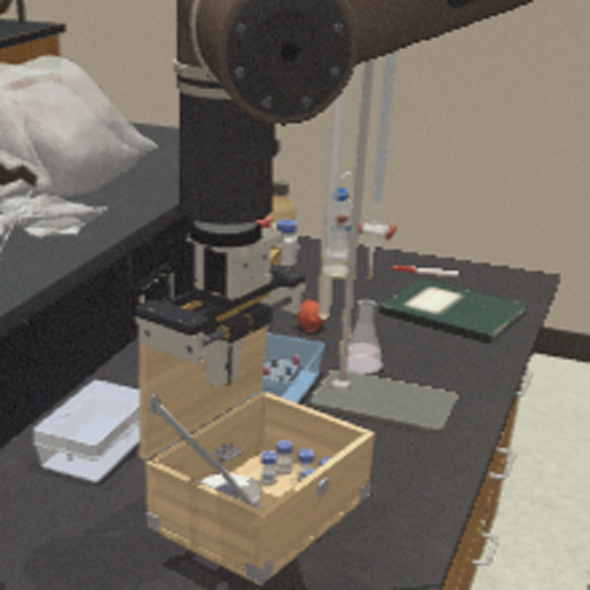

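View pics/top1.png

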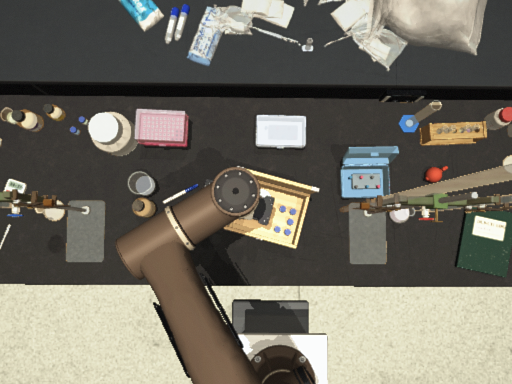

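The fingers hang over the stay, and the arm's elbow is bent left, high above the bottles and clear of the clamp stand. I'll shift the TCP right, inward of the strips, and descend to just over the tab.

```bash
python3 -m crank '[[[0,-3,-19,0,0],[0,0,0,-30,0],[0,0,0,-30,0],[0,0,0,-22,0],[0,0,0,0,0],[0,0,0,0,0]]]'
```

```text
t: 2.78
eef_pos: [0.5624, 0.1178, 0.1507]
tool_rot: [178.9, -0.0, 164.8]
ft_force: [0.7, 0.0, 0.6]
opening: 0.0003
```

```bash
python3 -m crank '[[[0,8,5,0,0],[0,0,0,0,0],[0,0,0,-8,0],[0,0,0,-4,0],[0,0,0,-4,0],[0,0,0,0,0]]]'
```

```text
t: 3.28
eef_pos: [0.5726, 0.1237, 0.1402]
tool_rot: [178.6, 0.4, 164.8]
ft_force: [0.2, -0.5, -0.7]
opening: 0.0005
```

```bash
python3 -m crank '[[[0,0,0,-5,0],[0,0,0,-5,0],[0,1,0,-5,0],[0,2,0,-5,0]]]';  python3 -m crank '[[[0,2,0,-5,0],[0,2,0,-5,0],[0,2,0,-5,0],[0,0,0,0,0]]]'
```

```text
t: 3.62
eef_pos: [0.5779, 0.1239, 0.1211]
tool_rot: [178.5, 0.7, 164.9]
ft_force: [2.4, -4.2, 5.4]
opening: 0.0006
t: 3.95
eef_pos: [0.5849, 0.1217, 0.105]
tool_rot: [178.7, 0.7, 165.0]
ft_force: [0.7, 0.8, 3.1]
opening: 0.0001
```

```bash
python3 -m crank '[[[0,1,0,-5,0],[0,1,0,-5,0],[0,0,0,0,0]]]'; python3 - <<'E'
from h import *
for n in P: cv2.imwrite(f"pics/{n}2.png",cv2.cvtColor(capture(n),cv2.COLOR_RGB2BGR))
a=cv2.imread("pics/side2.png")[110:240,220:350];cv2.imwrite("pics/side2z.png",cv2.resize(a,(590,590),interpolation=cv2.INTER_CUBIC))
E
```

```text
t: 4.2
eef_pos: [0.5853, 0.1218, 0.1038]
tool_rot: [178.7, 0.7, 165.1]
ft_force: [-3.5, 1.1, 0.3]
opening: 0.0003
```

View pics/side2z.png

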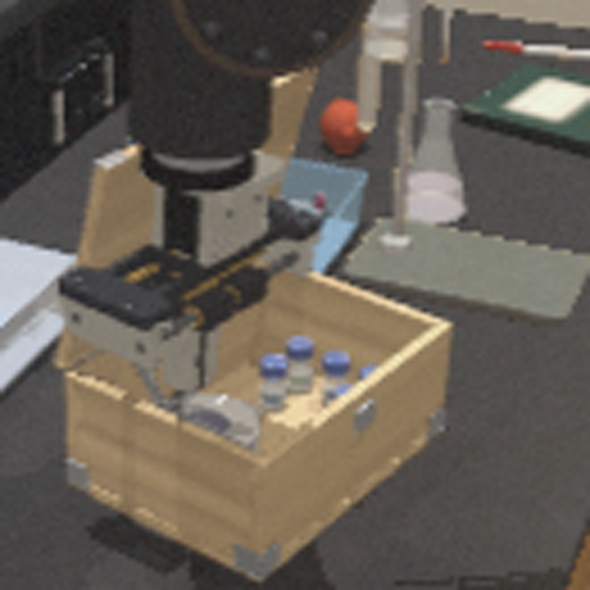

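The stay is broken: the knee has gone down inside and the lid has tilted forward, close to the gripper. I'll back off toward the front and then up.

```bash
python3 -m crank '[[[0,-6,2,2,0],[0,-12,3,8,0],[0,-15,4,20,0],[0,-15,4,30,0],[0,-15,4,38,0],[0,-10,3,40,0],[0,0,0,41,0],[0,0,0,41,0],[0,0,0,20,0],[0,0,0,0,0]]]'; python3 - <<'E'
from h import *
for n in P: cv2.imwrite(f"pics/{n}3.png",cv2.cvtColor(capture(n),cv2.COLOR_RGB2BGR))
a=cv2.imread("pics/side3.png")[90:240,210:360];cv2.imwrite("pics/side3z.png",cv2.resize(a,(600,600),interpolation=cv2.INTER_CUBIC))
E
```

```text
t: 5.13
eef_pos: [0.5009, 0.1406, 0.3481]
tool_rot: [179.0, 0.1, 165.0]
ft_force: [0.0, -0.6, -0.9]
opening: 0.0004
```

View pics/side3z.png

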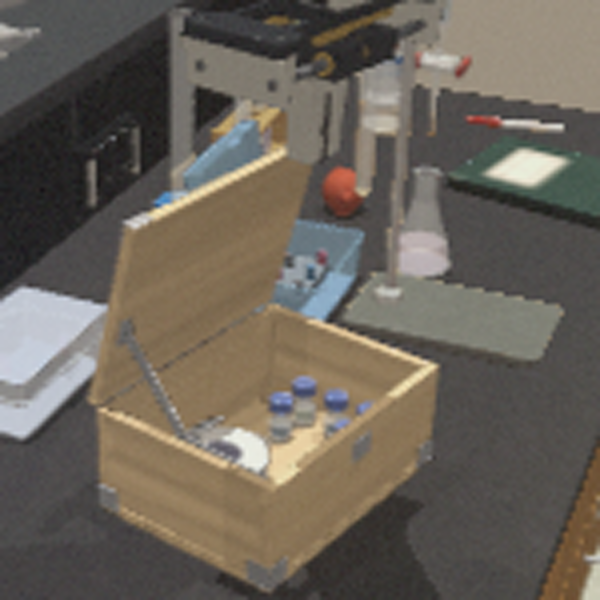

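View pics/top3.png

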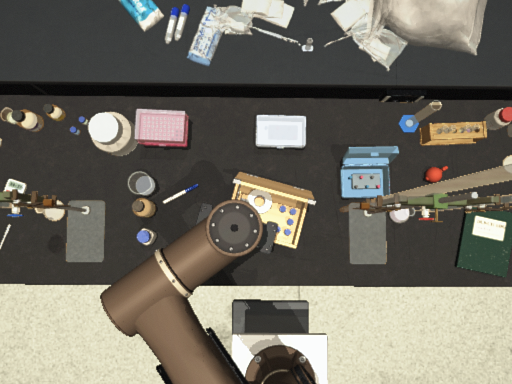

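```bash
cat >> h.py <<'E'
o=np.array([.5585,.0506,0]);yaw=np.radians(-14.94)
Rc=np.array([[np.cos(yaw),-np.sin(yaw),0],[np.sin(yaw),np.cos(yaw),0],[0,0,1]])
def onY(n,uv,y):
    p=P[n]; R=np.array(p['R']);c=-R.T@p['t']; d=R.T@np.linalg.inv(p['K'])@[uv[0],uv[1],1]
    c=Rc.T@(c-o);d=Rc.T@d; return c+d*(y-c[1])/d[1]
E
python3 - <<'E'
from h import *
f=lambda u,v:(210+u/4-.4,90+v/4-.4)
print("near corner",onY("side",f(122,224),.12)*1000,"back",onY("side",f(92,402),.12)*1000)
print(Rc.T@(manip.state()['eef_pos']-o)*1000)
g=lambda x,y:np.round((o+Rc@[x,y,0]),4)
for x in(.13,.12,.09,.05,0,-.04,-.07): print(x,g(x,.07))
E
```

```text
near corner [ 53.79843272 120.         275.47805197] back [ 92.19596757 120.         104.85572981]
[-79.74023617  71.58968953 344.23703975]
0.13 [0.7022 0.0847 0.    ]
0.12 [0.6925 0.0873 0.    ]
0.09 [0.6635 0.095  0.    ]
0.05 [0.6249 0.1053 0.    ]
0 [0.5765 0.1182 0.    ]
-0.04 [0.5379 0.1285 0.    ]
-0.07 [0.5089 0.1363 0.    ]
```

```bash
python3 -m crank '[[[0,33,-9,0,0],[0,33,-9,0,0],[0,33,-9,0,0],[0,33,-9,0,0],[0,33,-9,0,0],[0,33,-9,0,0],[0,0,0,0,0]]]'
```

```text
t: 5.82
eef_pos: [0.6997, 0.0841, 0.3274]
tool_rot: [179.5, -1.2, 165.3]
ft_force: [-2.2, -0.2, -2.5]
opening: 0.0005
```

```bash
python3 -m crank '[[[0,0,0,-25,0],[0,0,0,-25,0],[0,0,0,-22,0],[0,0,0,0,0],[0,0,0,0,0]]]'; python3 - <<'E'
from h import *
print(Rc.T@(manip.state()['eef_pos']-o)*1000)
for n in P: cv2.imwrite(f"pics/{n}4.png",cv2.cvtColor(capture(n),cv2.COLOR_RGB2BGR))
a=cv2.imread("pics/side4.png")[90:240,210:360];cv2.imwrite("pics/side4z.png",cv2.resize(a,(600,600),interpolation=cv2.INTER_CUBIC))
E
```

```text
t: 6.23
eef_pos: [0.698, 0.0814, 0.2361]
tool_rot: [-179.9, -2.3, 164.9]
ft_force: [0.5, 0.1, 1.2]
opening: 0.0002
[126.83083369  65.74957672 236.08506049]
```

View pics/side4z.png

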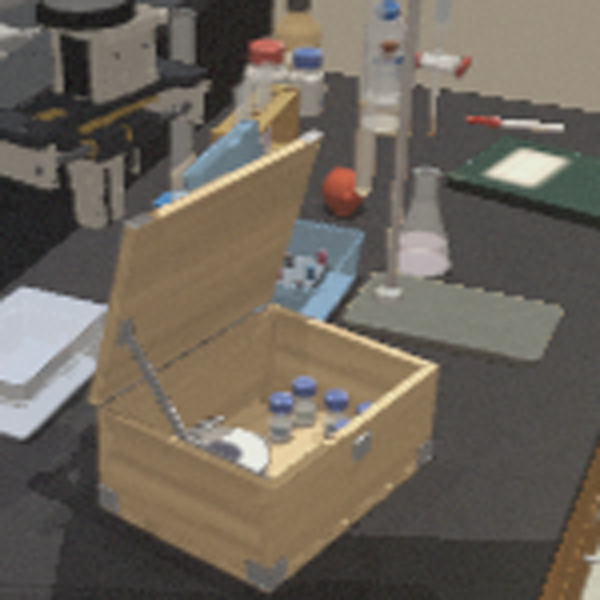

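```bash
python3 -m crank '[[[0,-12,3,2,0],[0,-12,3,2,0],[0,-12,3,2,0],[0,-10,3,2,0],[0,-8,2,0,0],[0,-8,2,0,0],[0,0,0,0,0]]]';python3 - <<'E'
from h import *
print(Rc.T@(manip.state()['eef_pos']-o)*1000)
E
```

```text
t: 6.92
eef_pos: [0.6342, 0.0999, 0.2535]
tool_rot: [179.7, -1.7, 165.0]
ft_force: [-0.5, -0.6, 0.6]
opening: 0.0004
[ 60.43234971  67.17703464 253.50968458]
```

```bash
python3 -m crank '[[[0,-8,2,-4,0],[0,-8,2,-5,0],[0,-8,2,-5,0],[0,0,0,0,0]]]';python3 - <<'E'
from h import *
print(Rc.T@(manip.state()['eef_pos']-o)*1000)
for n in P: cv2.imwrite(f"pics/{n}5.png",cv2.cvtColor(capture(n),cv2.COLOR_RGB2BGR))
a=cv2.imread("pics/side5.png")[90:240,210:360];cv2.imwrite("pics/side5z.png",cv2.resize(a,(600,600),interpolation=cv2.INTER_CUBIC))
E
```

```text
t: 7.25
eef_pos: [0.6109, 0.1065, 0.2429]
tool_rot: [179.5, -1.2, 165.1]
ft_force: [-0.4, 0.6, -0.2]
opening: 0.0008
[ 36.17882117  67.4829655  242.87630533]
```

View pics/side5z.png

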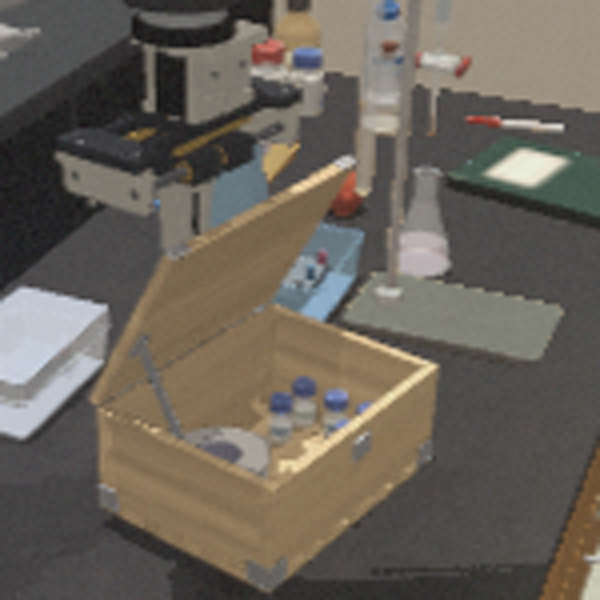

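```bash
python3 -m crank '[[[0,-8,2,-8,0],[0,-8,2,-8,0],[0,-8,2,-8,0],[0,-7,2,-8,0],[0,0,0,0,0]]]';python3 - <<'E'
from h import *
print(Rc.T@(manip.state()['eef_pos']-o)*1000)
E
python3 -m crank '[[[0,-8,2,-9,0],[0,-7,2,-10,0],[0,-6,2,-10,0],[0,0,0,0,0]]]';python3 - <<'E'
from h import *
print(Rc.T@(manip.state()['eef_pos']-o)*1000)
for n in P: cv2.imwrite(f"pics/{n}6.png",cv2.cvtColor(capture(n),cv2.COLOR_RGB2BGR))
a=cv2.imread("pics/side6.png")[90:240,210:360];cv2.imwrite("pics/side6z.png",cv2.resize(a,(600,600),interpolation=cv2.INTER_CUBIC))
E
```

```text
t: 7.77
eef_pos: [0.5825, 0.1143, 0.2109]
tool_rot: [179.5, -1.1, 165.1]
ft_force: [0.4, -0.4, -0.1]
opening: 0.0005
[  6.82208537  67.70958998 210.93032651]
t: 8.1
eef_pos: [0.5623, 0.1202, 0.1811]
tool_rot: [179.6, -1.0, 165.1]
ft_force: [-0.4, -0.1, 0.1]
opening: 0.0006
[-14.28421742  68.22595344 181.12985889]
```

View pics/side6z.png

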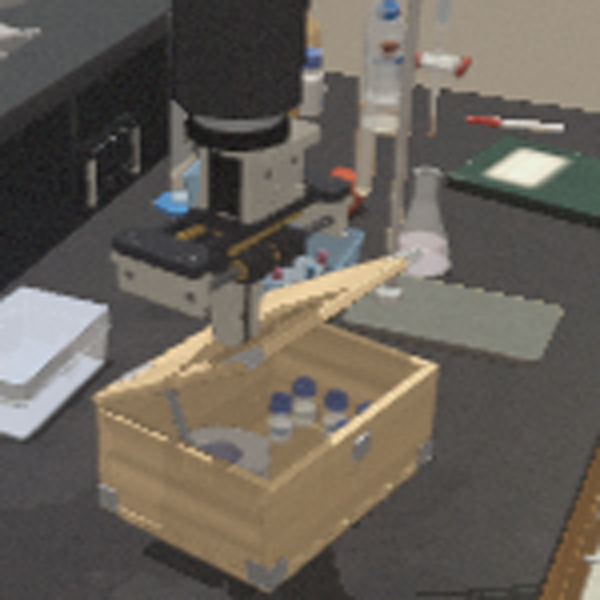

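The lid has followed the finger to about 35° above shut, with the tip still on the outer face near (235,340) in the zoom. I'll carry on slowly.

```bash
python3 -m crank '[[[0,-6,2,-8,0],[0,-6,2,-8,0],[0,-5,1,-8,0],[0,-4,1,-8,0],[0,-3,1,-8,0],[0,0,0,0,0]]]'; python3 -m crank '[[[0,-2,1,-6,0],[0,-2,1,-6,0],[0,-1,0,-5,0],[0,0,0,0,0]]]'; python3 - <<'E'
from h import *
print(Rc.T@(manip.state()['eef_pos']-o)*1000)
E
```

```text
t: 8.7
eef_pos: [0.5395, 0.1277, 0.1399]
tool_rot: [179.5, -0.7, 165.1]
ft_force: [0.3, -0.7, -1.3]
opening: 0.0007
t: 9.03
eef_pos: [0.5336, 0.1301, 0.1208]
tool_rot: [179.5, -0.8, 165.1]
ft_force: [0.8, -0.2, 0.6]
opening: -0.0002
[-44.51154927  70.37471222 120.83329015]
```

```bash
python3 -m crank '[[[0,-1,0,-4,0],[0,-1,0,-4,0],[0,0,0,-3,0],[0,0,0,0,0]]]'; python3 -m crank '[[[0,0,0,-3,0],[0,0,0,-2,0],[0,0,0,-2,0]]]'
```

```text
t: 9.37
eef_pos: [0.5319, 0.1305, 0.1106]
tool_rot: [179.5, -0.7, 165.2]
ft_force: [-0.8, -1.6, 3.8]
opening: 0.0005
t: 9.62
eef_pos: [0.532, 0.1305, 0.1104]
tool_rot: [179.5, -0.6, 165.3]
ft_force: [-7.0, -0.3, 17.9]
opening: 0.0006
```

The tip stopped at z = 0.1104 (lid top shut is 0.110), with about 18 N of reaction. I'll lift off and check.

```bash
python3 -m crank '[[[0,0,0,10,0],[0,0,0,25,0],[0,-5,0,35,0],[0,-20,0,35,0],[0,-35,0,15,0],[0,-35,0,10,0],[0,0,0,0,0]]]'; python3 - <<'E'
from h import *
for n in P: cv2.imwrite(f"pics/{n}7.png",cv2.cvtColor(capture(n),cv2.COLOR_RGB2BGR))
a=cv2.imread("pics/side7.png")[90:330,130:370];cv2.imwrite("pics/side7z.png",cv2.resize(a,(600,600),interpolation=cv2.INTER_CUBIC))
for p in((-.09,.12),(.09,.12),(-.09,-.12)): print(proj("side",o+Rc@np.array([*p,.11])),proj("side",o+Rc@np.array([*p,.1])))
E
```

```text
t: 10.2
eef_pos: [0.4314, 0.1285, 0.2421]
tool_rot: [179.7, -1.0, 165.1]
ft_force: [0.2, -0.2, 0.0]
opening: 0.0004
[277.40786277 209.44440173] [277.30109173 212.16917478]
[233.03931619 188.99249221] [233.14627291 191.58521505]
[319.37871972 178.15618468] [319.10158863 180.66712632]
```

View pics/side7z.png

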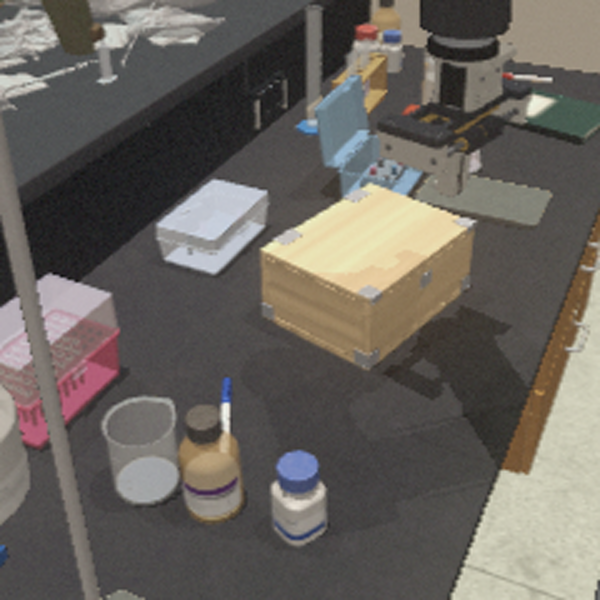

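View pics/top7.png

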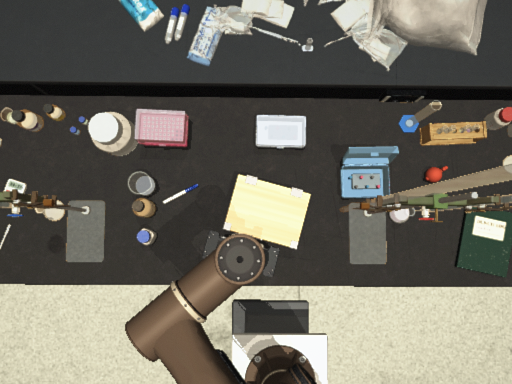

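The lid looks flush, and the blue box, bottles and beaker haven't moved. One corner measures a few pixels higher than predicted, so I'll look closer for a gap.

```bash
python3 - <<'E'
import cv2
from h import *
a=cv2.imread("pics/side7.png")[160:240,228:328];a=cv2.resize(a,(800,640)[:2] and (750,600),interpolation=cv2.INTER_CUBIC)
for p in((-.09,.12),(.09,.12),(-.09,-.12)):
  for z in(.11,.1):
    q=(proj("side",o+Rc@np.array([*p,z]))-[228,160]+.5)*7.5; cv2.circle(a,tuple(int(v) for v in q),3,(0,0,255) if z>.105 else (255,0,0),-1)
cv2.imwrite("pics/side7c.png",a)
d=cv2.absdiff(cv2.imread("pics/top0.png"),cv2.imread("pics/top7.png")).max(2)
print((d[100:260,120:215]>40).sum(),(d[140:205,335:400]>40).sum())
E
```

```text
17 0
```

View pics/side7c.png

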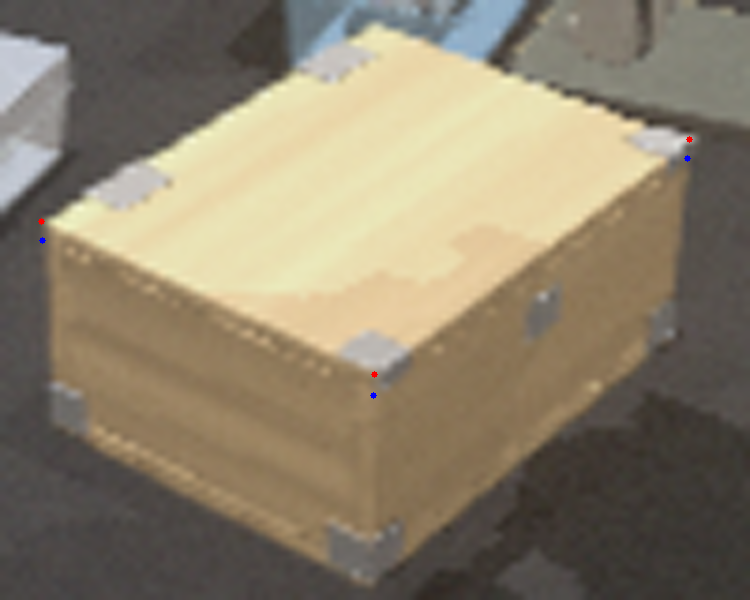

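The lid's top corners lie on the predicted 110 mm points, and the seam is even on all visible sides. Only 17 pixels changed in the bottle region, which reaches the gripper's edge, and none changed around the blue box. I'm handing the job in.

```bash
python3 - <<'E'
from rig import manip
s=manip.state();print(s['t'],s['ft_force']);print(manip.close_job())
E
```

```text
10.3 [ 0.65768099 -0.13109212 -0.45979724]
the job is handed in; nothing more can be done
None
```

The chest is shut, and I handed the job in at 10.3 s with the gripper clear of everything.

**What I did:** I pushed the thumb tab down about 30 mm with the closed fingers, and a picture confirmed the stay had broken. I then reached behind the lid and lowered it in small steps with the fingertip on its outer face. A last press showed about 18 N, with the tip at z = 0.1104 m against the 0.110 m expected for a shut lid.

**Last checks:**
- **Lid:** its top corners sit at the predicted shut height to within about a pixel, and the seam is even on all visible sides. My first rough reading of one corner came out about 3 px high; the close-up showed that was a misreading.
- **Blue box:** still open, with no changed pixels in the top view.
- **Bottles and beaker:** still standing where they were. Their area showed 17 changed pixels, which I put down to the gripper at its edge but did not check separately.
- **Forces:** the largest wrist force I read was about 19 N.

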